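# Clear the jammed blank feeder beside the drill press

### The job

The brass-coloured blank has jammed across the mouth of the red blank feeder: without lifting it, gently nudge it all the way back up its side bay until it presses the yellow sprung buffer in by about half its travel. Let the steel blank run through to the orange sprung end stop, then push the follower's black post to press that blank home until the stop has gone in a little over half its travel, and let go. Never push a blank harder than about 20 N or bottom out the buffer or the stop, and leave the spare blanks, the tray, the green box and the clamp alone.

Things in the scene. Friction and masses are not known exactly. Their poses are not given: they have to be found in the camera images.
- feeder: Fixed grey plate 345 x 195 mm, 8 mm thick, with red walls 8 mm thick, 24 mm high (tops 32 mm above the table). Origin: table height; x along the straight lane towards the end stop, y towards the side bay. Floor at z = 8 mm. Lane 56 mm wide, inner faces y = -28 and +28, from x = -205 mm. Side bay: see bay_line. The lane between x = -5 and +70 mm is empty at the start.
- bay_line (a point): Point on the side bay's centre line, on the floor, where it leaves the lane; at (-38.8, 27.2, 8) mm in the feeder's frame, same axes. The bay is 56 mm wide, opens into the lane's +y side and runs back and outwards along (-0.707, +0.707, 0). The empty lane is in front of it, so closed fingertips fit there, in front of the brass blank.
- mouth_corner (a point): Top of the corner at (-5, 36, 32) mm of the feeder's frame, where the bay's downstream wall meets the lane's +y wall (which tapers in to y = 28 by x = 45 mm). The brass blank leans on that bay wall and hangs out across the lane, pinched by the steel blank behind it.
- brass_blank: Blocking piece: brass disc, diameter 48, height 28 mm, 0.1 to 0.2 kg, flat on the floor; origin: centre of its underside. Starts near (-41, 35) mm of the feeder. Pushing it up the bay takes 4 to 15 N while pinched, then 1 to 2 N, then the buffer's spring too. It meets the buffer after 51 to 75 mm of travel: the clamping differs each time and is not measured.
- steel_blank: Bright steel-coloured disc, size and mass as the brass one; origin: centre of its underside. In the lane behind the brass one, near (-69, -4) mm of the feeder. The sprung follower presses it forward: it runs to the end stop by itself (about 0.1 m/s) once the brass one is some 25 mm or more up the bay and no finger is in its way (fingertips near the back of the bay are clear of it).
- bay_buffer (a joint): Yellow sprung plate at the back of the bay, facing down it, 36 mm wide, 20 mm high: how far it is pressed in, m. 0 free, 0.012 bottomed, 1 N per mm. Its dark clamp block is set differently each time.
- end_stop (a joint): Orange sprung plate across the end of the lane, 36 mm wide: how far it is pressed in, m. 0 free, 0.012 bottomed, 1.5 N per mm. Its free face is somewhere from x = 72 to 88 mm of the feeder, set differently each time. The follower's spring alone presses it in by only 1 to 2.5 mm.
- post_top (a point): Top centre of the V-nosed follower's upright black post, diameter 14 mm, top 65 mm above the table, free above the walls. It stands in mid lane, 48 mm behind the steel blank's centre (x = -121 mm at the start, 0 to +19 mm once that blank is at the stop), slides along the feeder's x only, and a spring drives it to +x with 4.4 N (3.4 N at the far end). Push it from behind.
- spare_a: Spare steel-coloured blank, diameter 48, height 28 mm, on the feeder's plate outside the walls; bystander. Origin under its centre.
- spare_b: Spare brass-coloured blank, same size, on the feeder's plate outside the walls, near the bay; bystander. Origin under its centre.
- tray: Sheet-metal tray 140 x 240 x 50 mm with a steel stub in it, left of the feeder; bystander. Origin under its centre.
- battery_box: Green box with grey lid, 90 x 130 mm, 98 mm high; bystander. Origin under its centre.
- c_clamp: Dark steel screw clamp lying flat, about 150 x 80 mm, right of the feeder; bystander. Origin by the middle of its back.
Things that resemble listed ones, but are neither listed nor needed, are in the scene too. What is shaped like the brass_blank but blue is not meant. Leave any turquoise look-alike of the steel_blank alone.

How it is judged:
On the way, in this order (a step that is already met when the one before it is completed fails the run):
1. the brass blank is nudged back up the side bay until it holds the sprung buffer pressed in by 2.5 mm or more (y of brass_blank in the frame of feeder above 0.052 m and value of joint bay_buffer above 0.0025 m and contact force between brass_blank and feeder above 0.05 N), for 0.2 s.
2. the steel blank has run through and is pressed home by the follower, holding the sprung end stop pressed in by 5.5 mm or more (about half its travel) (y of brass_blank in the frame of feeder above 0.052 m and x of steel_blank in the frame of feeder above 0.044 m and y of steel_blank in the frame of feeder below 0.006 m and value of joint end_stop above 0.0055 m), for 0.2 s.
At the end, for the whole second after the job is handed in: In the feeder's frame: brass blank in the side bay clear of the lane (centre y over 52, x under -45 mm); steel blank in the lane (x over 44, y under 6 mm), the follower still holding the end stop in by 0.8 mm or more; both at rest (under 10 mm/s), upright within 0.1 rad, on the floor (y of brass_blank in the frame of feeder above 0.052 m and x of steel_blank in the frame of feeder above 0.044 m and y of steel_blank in the frame of feeder below 0.006 m and value of joint end_stop above 0.0008 m and linear speed of each of brass_blank, steel_blank below 0.01 m/s and angle between each of brass_blank, steel_blank's own z axis and vertical below 0.1 rad and z of each of brass_blank, steel_blank in the frame of feeder below 0.012 m and x of brass_blank in the frame of feeder below -0.045 m); the robot touches nothing.
It fails at once if a blank is pushed or pinched with more than 22 N (contact force between any of the fingers, steel_blank and brass_blank above 22 N or contact force between the fingers and steel_blank above 22 N).
It fails at once if the bay buffer or the end stop is bottomed (pressed in beyond 10.5 mm of its 12 mm) (value of joint any of bay_buffer, end_stop above 0.0105 m).
It fails at once if one of the two jammed blanks is lifted by more than 12 mm or tipped by more than 0.35 rad (angle between any of brass_blank, steel_blank's own z axis and vertical above 0.35 rad or z of any of brass_blank, steel_blank in the frame of feeder above 0.02 m).
It fails at once if a spare blank is moved by more than 12 mm, or the tray, green box or clamp by more than 30 mm (distance of any of spare_a, spare_b from where it was at the start of the episode above 0.012 m or distance of any of tray, battery_box, c_clamp from where it was at the start of the episode above 0.03 m).
It also fails if it takes over 72 s, if anything falls off the work surface, if the arm or the gripper's body presses on something with over 40 N, if the wrist force passes 120 N, or if a joint passes its speed limit or range.

### The arm

A 6-joint arm with a two-finger parallel gripper is mounted at the origin on the work surface. World frame = base frame: x ahead of the robot, y to its left, z up, the work surface at z = 0. Lengths are in m, angles in rad, forces in N, time in s.
With the tool pointing down it reaches from about 0.275 to 0.775 m from the base axis. Payload 14.6 kg.
Tool frame: the origin (TCP) lies midway between the tips of the shut fingers; the grasp point (between the pads) lies 19 mm behind it; z points along the fingers, y is the line along which they close (so a half turn about z gives the same grasp; the last joint's range is limited). The gripper opens to 85 mm and grips with 20 to 120 N. Pads are 22 mm wide; open, the fingers measure 114 mm over their backs; the gripper's body (76 mm by 85 mm) begins 54 mm behind the grasp point. The pads swing forward as they close: fully open they stand 13 mm farther back than shut.
Start: joints at [1.031, 0.263, -0.048, 1.259, 0, 1.415], TCP at [0.197, 0.487, 0.195] pointing down, gripper open.
Joint ranges: [-2.65, 2.65], [-0.89, 1.7], [-1.18, 1.37], [-2.13, 2.11], [-1.35, 1.29], [-3.14, 3.14]. Speed limits (rad/s): [1.89, 1.89, 2.57, 2.79, 3.14, 3.14].

### API

Orientations are given as a unit quaternion [x, y, z, w].
In Python, from station import get_state, eyes, job, look_for, silhouettes gives the robot as it stands. The module is installed in compiled form; this text tells all that it offers.
- The arm moves only by the shell command python3 -m crank 'ROWS'. ROWS is JSON, a list of rows, each an object of numbers: "x", "y", "z": the shift along the world's x, y, z normalised to -1 to 1, where 1 is 30 mm; "wx", "wy", "wz": the turn, a rotation vector about the world's x, y, z normalised to -1 to 1, where 1 is 60 degrees; "claw": the gripper command: -1 is fully open, 1 is shut, values between are in proportion. In form: [{"x": .., "y": .., "z": .., "wx": .., "wy": .., "wz": .., "claw": ..}, ...]. A call has 1 to 5 rows; each row shifts and turns the commanded pose from where the row before left it; what a row does not reach is not made up. A row lasts 1/12 s, in which the tool goes at most 41.7 mm and 7.16 degrees, less where a joint would pass 70% of its speed; a pose out of reach is approached as far as the arm can. A call with a number of a shift or a turn outside -1 to 1 is refused whole. A call with a gripper value outside its range is refused whole. The fingers move at their own pace and stop on an object; the grip force is fixed at half the most. Time passes only in rows, so rows that do not move let the fingers close. It gives the time, the measured TCP pose, the force, the opening and the grip force at its end, in the units of the state.
- get_state(): the state, without advancing time (a new reading comes with each control period).
- eyes.snapshot(name): name is "scene" or "top" or "wrist"; returns a dict with "pixels" (384x512x3 uint8, red, green, blue), "range_z" (384x512 float32, m along the optical axis (not along the pixel's ray), 0 where there is no reading), "fx", "fy", "cx", "cy" (pixels), "R" (3x3) and "t" (3): a world point X has camera coordinates R X + t. Camera axes: x right, y down, z forward; pixel columns grow to the right and rows downward; lengths in m; the calibration is good to about 2 mm. A picture is of the moment at which its call begins.
- job.sign_off(): hands the job in; it is judged then, once.
Trained networks look in a picture, given as the dict that the camera call returned (one of the last four; its "shot" number tells which), for a name from the list of things; names that differ only in an ending like _2 or _b are one class to them, and where a whole thing is asked for, a point or a joint stands for the part that bears it (a point fixed in the world has none). Each returns a list of dicts, best first, with "conf" (0 to 1); they miss things now and then, are a little off and sometimes report something else, mostly with a low value. They report only what shows in the picture. A call takes as long as a camera call. They do not tell look-alikes from the thing itself.
- look_for(picture, label): "point" ([column, row] in pixels, amid what is visible of it).
- silhouettes(picture, label): "pixels" (384x512 bool, what is visible of it) and "point" ([column, row] in pixels, amid what is visible of it).
The state is a dict: "time_s": time; "joint_pos": joint angles; "qvel": joint speeds; "effort": joint torques, N m; "tcp_pos": TCP position; "tool_rot": TCP orientation; "force": force on the tool from outside, world axes, zero at the start; "wrist_torque": the same for the moment, N m; "width": opening from 0.0 (shut) to 1.0 (fully open); "gripper_force": force on a finger pad.
Only numpy, scipy, OpenCV 4.12 (cv2) and the standard library are available. Lean on these libraries where they do the work, as an engineer would, in place of code of your own. Each camera call takes 0.05 s, during which the arm holds its last target. There are 200 camera calls.

## Working session

There is one attempt and no reset: what is moved stays moved. The work goes in short steps, Python scripts to look and compute and a shell command to move; the robot and the scene stay as the last step left them, time stands still between calls to the robot, and variables do not carry over. Pictures are saved under pics/ and viewed, at most 10 in all, crops included, and the job is handed in when it is done.

```bash
mkdir -p pics
cat > h.py <<'E'
import numpy as np, cv2
from station import get_state, eyes, job, look_for, silhouettes
def w(p,u,v,z=None):
    """world point from pixel: via depth, or by intersecting plane z"""
    ray=np.array([(u-p["cx"])/p["fx"],(v-p["cy"])/p["fy"],1.])
    R=np.array(p["R"]);t=np.array(p["t"])
    if z is None:
        d=p["range_z"][int(round(v)),int(round(u))]
    else:
        C=-R.T@t; r=R.T@ray; d=(z-C[2])/r[2]
    return R.T@(ray*d-t)
def save(p,n,crop=None,s=1):
    im=p["pixels"][:,:,::-1]
    if crop: a,b,c,d=crop; im=im[b:d,a:c]
    cv2.imwrite("pics/"+n,cv2.resize(im,None,fx=s,fy=s,interpolation=cv2.INTER_CUBIC))
E
python3 - <<'E'
from h import *
a=eyes.snapshot("top");b=eyes.snapshot("scene")
save(a,"top.png",s=1.5);save(b,"scene.png",s=1.5)
for n in ["feeder","brass_blank","steel_blank","post_top","bay_buffer","end_stop"]:
  for nm,p in (("top",a),("scene",b)):
    for r in look_for(p,n)[:4]:
        u,v=r["point"]; print(n,nm,np.round([u,v]),round(r["conf"],2),np.round(w(p,u,v),3))
s=get_state();print(s["time_s"],s["tcp_pos"],s["tool_rot"],s["force"])
E
```

```text
feeder top [239. 175.] 0.92 [0.549 0.077 0.036]
feeder scene [269. 229.] 0.85 [0.574 0.085 0.006]
brass_blank top [297. 236.] 0.8 [ 0.366 -0.091  0.031]
brass_blank top [243. 179.] 0.72 [0.536 0.065 0.036]
brass_blank scene [270. 215.] 0.47 [0.537 0.067 0.035]
steel_blank top [234. 191.] 0.73 [0.501 0.091 0.032]
steel_blank scene [270. 226.] 0.58 [0.56  0.08  0.005]
steel_blank scene [234. 211.] 0.26 [ 0.592 -0.058  0.033]
post_top top [218. 191.] 0.52 [0.502 0.14  0.038]
post_top scene [232. 213.] 0.51 [ 0.604 -0.058  0.038]
post_top scene [291. 214.] 0.4 [0.512 0.14  0.062]
bay_buffer top [224. 158.] 0.59 [0.606 0.121 0.031]
end_stop top [288. 192.] 0.55 [ 0.497 -0.07   0.023]
0.7 [0.1970818  0.48661737 0.1945988 ] [1.91205302e-01 9.81550066e-01 2.60392817e-05 2.16609708e-05] [-0.52851291  0.46120737  0.45586589]
```

View pics/top.png

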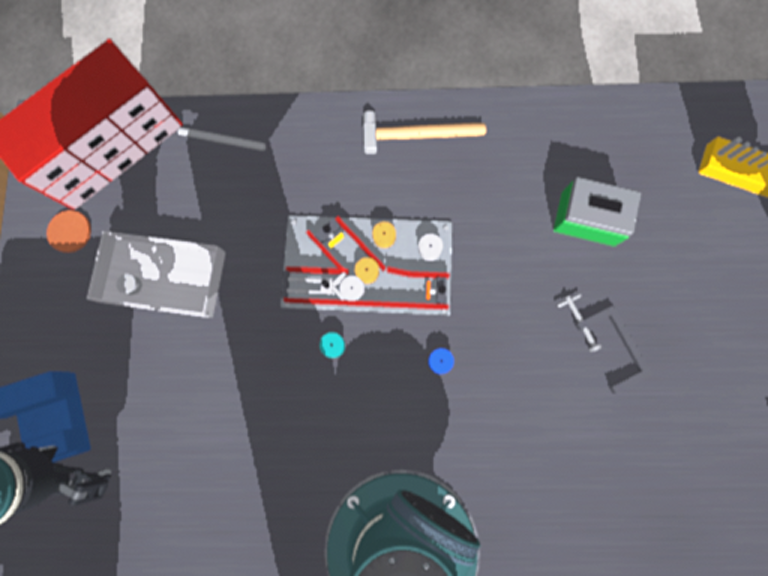

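View pics/scene.png

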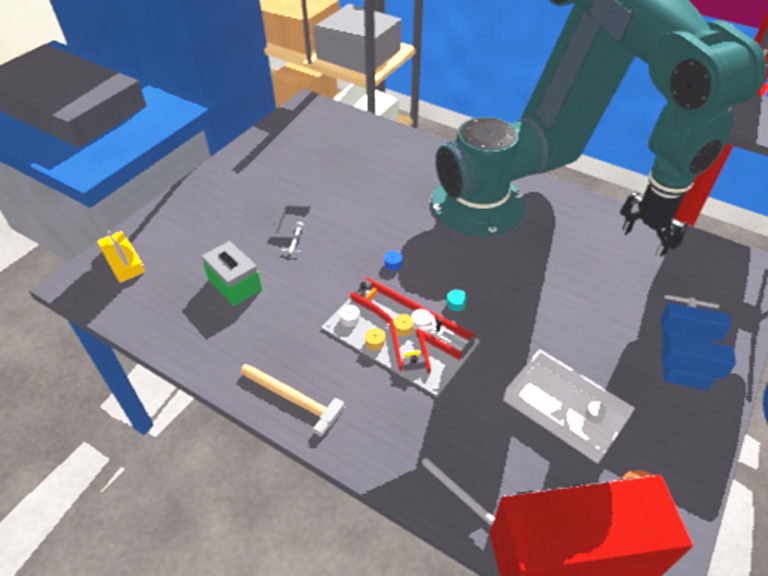

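The scene shows the feeder with its lane along about −y and the bay pointing to +x+y. Candidates, in 1.5x top-view pixels:
- **Brass:** the jammed one at (367,269), the spare at (384,234), and the blue look-alike at (441,361).
- **Steel:** the lane one at (351,288), the spare at (430,245), and the turquoise look-alike at (332,345).

I choose (367,269) and (351,288), both inside the walls. Next I move above them for a close look.

```bash
r='{"x":0.63,"y":-0.93,"z":0.15,"wz":0.075,"claw":1}'
python3 -m crank '[{"x":0.63,"y":-0.93,"z":0.2,"wz":0.075,"claw":1},{"x":0.63,"y":-0.93,"z":0.2,"wz":0.075,"claw":1},{"x":0.63,"y":-0.93,"z":0.2,"wz":0.075,"claw":1},{"x":0.63,"y":-0.93,"z":0.2,"wz":0.075,"claw":1},{"x":0.63,"y":-0.93,"z":0.2,"wz":0.075,"claw":1}]'
python3 -m crank '[{"x":0.63,"y":-0.93,"z":0.2,"wz":0.075,"claw":1},{"x":0.63,"y":-0.93,"z":0.2,"wz":0.075,"claw":1},{"x":0.63,"y":-0.93,"z":0.2,"wz":0.075,"claw":1},{"x":0.63,"y":-0.93,"z":0.2,"wz":0.075,"claw":1},{"x":0.63,"y":-0.93,"z":0.2,"wz":0.075,"claw":1}]'
python3 -m crank '[{"x":0.63,"y":-0.93,"z":0.2,"wz":0.075,"claw":1},{"x":0.63,"y":-0.93,"z":0.2,"wz":0.075,"claw":1},{"x":0.63,"y":-0.93,"z":0.2,"wz":0.075,"claw":1},{"x":0,"y":0,"z":0,"wz":0.075,"claw":1},{"x":0,"y":0,"z":0,"wz":0.075,"claw":1}]'
python3 - <<'E'
from h import *
p=eyes.snapshot("wrist");save(p,"w1.png",s=1.5)
C=-np.array(p["R"]).T@np.array(p["t"]);print("cam",C)
for n in ["feeder","brass_blank","steel_blank","post_top","bay_buffer","end_stop"]:
    for r in look_for(p,n)[:4]:
        u,v=r["point"]; print(n,np.round([u,v]),round(r["conf"],2),np.round(w(p,u,v),3))
s=get_state();print(s["time_s"],s["tcp_pos"],s["tool_rot"],s["force"],s["width"])
E
```

```text
cam [0.13134721 0.51324637 0.37472163]
steel_blank [ 74. 376.] 0.95 [0.378 0.141 0.028]
1.05 [0.19709305 0.48661245 0.19459444] [1.91233357e-01 9.81544601e-01 1.65874781e-05 7.45194422e-06] [ 0.6315696  -0.52459305  0.19497436] 0.9984926841015846$[0]: bad value
$[0]: bad value
$[0]: bad value
```

View pics/w1.png

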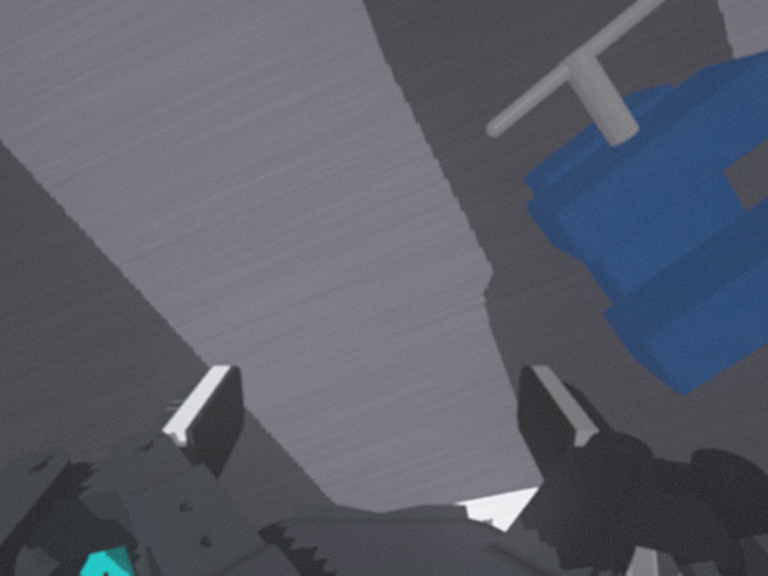

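The call was refused, probably because every key has to be present. The picture shows only the open fingers and a blue vice, nothing useful. I retry with full rows.

```bash
python3 -m crank '[{"x":0.9,"y":-0.85,"z":0.2,"wx":0,"wy":0,"wz":0.075,"claw":1},{"x":0.9,"y":-0.85,"z":0.2,"wx":0,"wy":0,"wz":0.075,"claw":1},{"x":0.9,"y":-0.85,"z":0.2,"wx":0,"wy":0,"wz":0.075,"claw":1},{"x":0.9,"y":-0.85,"z":0.2,"wx":0,"wy":0,"wz":0.075,"claw":1},{"x":0.9,"y":-0.85,"z":0.2,"wx":0,"wy":0,"wz":0.075,"claw":1}]'
python3 -m crank '[{"x":0.9,"y":-0.85,"z":0.2,"wx":0,"wy":0,"wz":0.075,"claw":1},{"x":0.9,"y":-0.85,"z":0.2,"wx":0,"wy":0,"wz":0.075,"claw":1},{"x":0.9,"y":-0.85,"z":0.2,"wx":0,"wy":0,"wz":0.075,"claw":1},{"x":0.9,"y":-0.85,"z":0.2,"wx":0,"wy":0,"wz":0.075,"claw":1},{"x":0.9,"y":-0.85,"z":0.2,"wx":0,"wy":0,"wz":0.075,"claw":1}]'
python3 -m crank '[{"x":0.9,"y":-0.85,"z":0.2,"wx":0,"wy":0,"wz":0.075,"claw":1},{"x":0.9,"y":-0.85,"z":0.2,"wx":0,"wy":0,"wz":0.075,"claw":1},{"x":0.9,"y":-0.85,"z":0.2,"wx":0,"wy":0,"wz":0.075,"claw":1},{"x":0.9,"y":-0.85,"z":0.2,"wx":0,"wy":0,"wz":0.075,"claw":1},{"x":0,"y":0,"z":0,"wx":0,"wy":0,"wz":0.075,"claw":1}]'
python3 - <<'E'
from h import *
p=eyes.snapshot("wrist");save(p,"w2.png",s=1.5)
C=-np.array(p["R"]).T@np.array(p["t"]);print("cam",C)
for n in ["feeder","brass_blank","steel_blank","post_top","bay_buffer","end_stop"]:
    for r in look_for(p,n)[:4]:
        u,v=r["point"]; print(n,np.round([u,v]),round(r["conf"],2),np.round(w(p,u,v),3))
np.savez("w2.npz",**{k:p[k] for k in ("pixels","range_z","fx","fy","cx","cy","R","t")})
t=eyes.snapshot("top");np.savez("t2.npz",**{k:t[k] for k in ("pixels","range_z","fx","fy","cx","cy","R","t")})
s=get_state();print(s["time_s"],s["tcp_pos"],s["tool_rot"],s["force"],s["width"])
E
```

```text
time_s: 1.47
tcp_pos: [0.333, 0.3578, 0.225]
tool_rot: [-0.006, 1.0, 0.0, 0.0]
force: [0.9, 0.3, -0.2]
width: 0.298
gripper_force: 0.0
time_s: 1.88
tcp_pos: [0.4682, 0.23, 0.255]
tool_rot: [-0.201, 0.98, 0.0, 0.0]
force: [0.5, 1.9, 0.6]
width: -0.003
gripper_force: 0.0
time_s: 2.3
tcp_pos: [0.579, 0.1254, 0.2781]
tool_rot: [-0.386, 0.922, -0.001, 0.0]
force: [1.2, -0.7, 0.0]
width: 0.002
gripper_force: 0.0
cam [0.52912401 0.07510214 0.45823146]
feeder [237. 112.] 0.75 [0.554 0.068 0.038]
brass_blank [238.  98.] 0.83 [0.539 0.056 0.037]
brass_blank [297. 121.] 0.15 [0.504 0.133 0.027]
steel_blank [359.  56.] 0.81 [0.393 0.128 0.03 ]
steel_blank [280.  90.] 0.64 [0.495 0.088 0.039]
post_top [296. 120.] 0.78 [0.505 0.132 0.028]
end_stop [193.   6.] 0.49 [ 0.501 -0.06   0.022]
end_stop [433. 274.] 0.21 [0.508 0.477 0.004]
2.7 [0.57446115 0.13037679 0.27885645] [-3.86285056e-01  9.22379443e-01 -3.31193480e-05  1.32383168e-04] [-0.5418432   0.12656219 -0.38171847] -0.00124700002314594
```

View pics/w2.png

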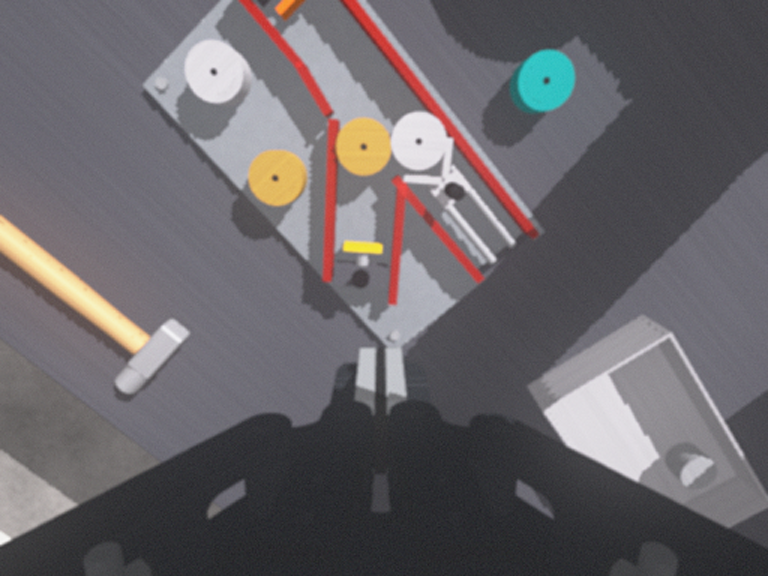

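The picture shows, in 1.5x pixels:
- jammed brass top centre at (363,146), pinching steel at (418,141)
- follower post at (454,190)
- yellow buffer at (363,246), orange stop at (290,5)
- spares at (276,178) and (214,72), turquoise at (546,80)

The choice stands. Next I fit the feeder frame from the red walls.

```bash
cat > fit.py <<'E'
from h import *
def red(p,z):
    hsv=cv2.cvtColor(p["pixels"],cv2.COLOR_RGB2HSV)
    m=((hsv[...,0]<6)|(hsv[...,0]>174))&(hsv[...,1]>150)&(hsv[...,2]>90)
    v,u=np.nonzero(m); P=[]
    for a,b in zip(u,v):
        q=w(p,a,b)
        if abs(q[2]-z)<.012 and .42<q[0]<.7 and -.15<q[1]<.27: P.append(w(p,a,b,z))
    return np.array(P)
from scipy.optimize import minimize
segs=np.array([[[-205,-32],[90,-32]],[[-205,32],[-84,32]],[[45,32],[90,32]],
 [[-5+2,36],[45,32]],[[-16.2,49.8],[-80,113.6]],[[-70,41],[-122,93]]])/1000.
def d(P):
    D=[]
    for a,b in segs:
        t=np.clip(((P-a)@(b-a))/((b-a)@(b-a)),0,1); D.append(np.hypot(*(P-a-t[:,None]*(b-a)).T))
    return np.min(D,0)
def tof(P,q): 
    c,s=np.cos(q[2]),np.sin(q[2]); return (P[:,:2]-q[:2])@np.array([[c,-s],[s,c]])
def fit(P,q0):
    f=lambda q:np.mean(np.minimum(np.maximum(d(tof(P,q))-.003,0),.012))
    r=minimize(f,q0,method="Nelder-Mead",options=dict(xatol=1e-5,fatol=1e-9,maxiter=3000,initial_simplex=np.array(q0)+np.array([[0,0,0],[.02,0,0],[0,.02,0],[0,0,.1]])))
    return r.x,r.fun
if __name__=="__main__":
    for n in ("w2","t2"):
        p=dict(np.load(n+".npz")); P=red(p,.032); q,f=fit(P,[.5,.02,-1.6]); print(n,len(P),np.round(q,4),f)
        if n=="w2":
            for nm,u,v,z in (("brass",242,97.3,.036),("steel",278.7,94,.036),("post",303,126.5,.065),("buffer_edge_lo",242,161,.028),("buffer_hi",242,168,.028),("spareb",183.7,118.7,.036),("mouth",222,81,.032)):
                X=w(p,u,v,z); print(nm,np.round(X,4),np.round(w(p,u,v)[2],3),np.round(tof(X[None],q)*1000,1))
E
python3 fit.py
```

```text
w2 2789 [ 0.4988  0.0216 -1.6303] 0.002042332124252239
brass [0.5352 0.0598 0.036 ] 0.037 [[-40.2  34.1]]
steel [0.4983 0.0903 0.036 ] 0.037 [[-68.6  -4.5]]
post [0.5054 0.1386 0.065 ] 0.067 [[-117.2   -0.4]]
buffer_edge_lo [0.596  0.1198 0.028 ] 0.012 [[-103.7   91.2]]
buffer_hi [0.6031 0.1268 0.028 ] 0.027 [[-111.2   97.9]]
spareb [0.6096 0.0245 0.036 ] 0.038 [[ -9.5 110.5]]
mouth [0.5394 0.0271 0.032 ] 0.032 [[-7.9 40.2]]
t2 400 [ 0.4982  0.0208 -1.6272] 0.002273685022672119
```

```bash
python3 -m crank '[{"x":-0.4,"y":-0.55,"z":-0.8,"wx":0,"wy":0,"wz":-0.0125,"claw":1},{"x":-0.4,"y":-0.55,"z":-0.8,"wx":0,"wy":0,"wz":-0.0125,"claw":1},{"x":-0.4,"y":-0.55,"z":-0.8,"wx":0,"wy":0,"wz":-0.0125,"claw":1},{"x":-0.4,"y":-0.55,"z":-0.8,"wx":0,"wy":0,"wz":-0.0125,"claw":1},{"x":-0.4,"y":-0.55,"z":-0.8,"wx":0,"wy":0,"wz":-0.0125,"claw":1}]'
python3 -m crank '[{"x":-0.4,"y":-0.55,"z":-0.8,"wx":0,"wy":0,"wz":0,"claw":1},{"x":0,"y":0,"z":-0.9,"wx":0,"wy":0,"wz":0,"claw":1},{"x":0,"y":0,"z":0,"wx":0,"wy":0,"wz":0,"claw":1},{"x":0,"y":0,"z":0,"wx":0,"wy":0,"wz":0,"claw":1}]'
python3 - <<'E'
from h import *
p=eyes.snapshot("wrist");save(p,"w3.png",s=1.2)
for n in ["brass_blank","steel_blank"]:
    for r in look_for(p,n)[:3]:
        u,v=r["point"]; print(n,np.round([u,v]),round(r["conf"],2),np.round(w(p,u,v,.036),4))
s=get_state();print(s["time_s"],s["tcp_pos"],s["tool_rot"],s["force"],s["width"])
E
```

```text
time_s: 3.12
tcp_pos: [0.5139, 0.047, 0.1577]
tool_rot: [-0.356, 0.935, -0.0, 0.0]
force: [0.5, 0.0, -0.5]
width: -0.003
gripper_force: 0.0
time_s: 3.45
tcp_pos: [0.5024, 0.0311, 0.1077]
tool_rot: [-0.356, 0.935, 0.0, -0.001]
force: [0.2, 0.8, 0.1]
width: 0.001
gripper_force: 0.0
steel_blank [426. 167.] 0.7 [0.3929 0.1246 0.036 ]
3.6 [0.50425425 0.03104441 0.10917399] [-3.56235567e-01  9.34395468e-01 -5.05275664e-04  1.03634673e-03] [ 0.34942261  0.69472164 -0.15929173] -0.000287426520840826
```

View pics/w3.png

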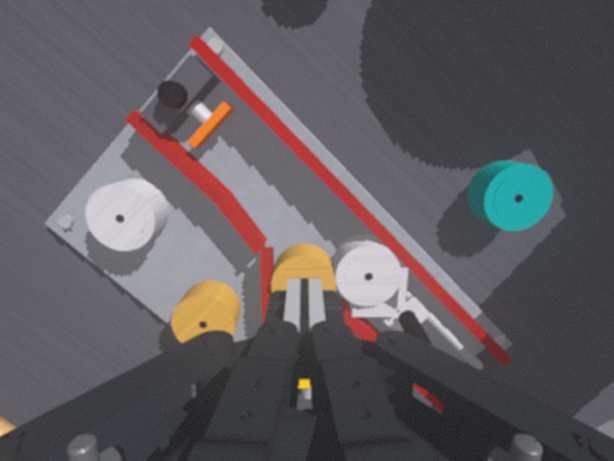

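The fingers sit in line with the brass blank at (303,275). The lane in front of it is empty, and the stop is at (210,125). I go down into the lane.

```bash
python3 -m crank '[{"x":0,"y":0,"z":-0.8,"wx":0,"wy":0,"wz":0,"claw":1},{"x":0,"y":0,"z":-0.8,"wx":0,"wy":0,"wz":0,"claw":1},{"x":0,"y":0,"z":-0.8,"wx":0,"wy":0,"wz":0,"claw":1},{"x":0,"y":0,"z":-0.7,"wx":0,"wy":0,"wz":0,"claw":1},{"x":0,"y":0,"z":0,"wx":0,"wy":0,"wz":0,"claw":1}]'
python3 -m crank '[{"x":0.075,"y":0.066,"z":0,"wx":0,"wy":0,"wz":0,"claw":1},{"x":0.075,"y":0.066,"z":0,"wx":0,"wy":0,"wz":0,"claw":1},{"x":0,"y":0,"z":0,"wx":0,"wy":0,"wz":0,"claw":1}]'
```

```text
time_s: 4.02
tcp_pos: [0.5021, 0.0311, 0.0126]
tool_rot: [-0.356, 0.934, 0.001, -0.001]
force: [-1.0, -0.9, -0.2]
width: -0.003
gripper_force: 0.0
time_s: 4.27
tcp_pos: [0.5094, 0.0349, 0.0163]
tool_rot: [-0.356, 0.934, -0.001, 0.001]
force: [0.1, -0.2, -0.4]
width: -0.003
gripper_force: 0.0
```

```bash
python3 -m crank '[{"x":0.05,"y":0.044,"z":0,"wx":0,"wy":0,"wz":0,"claw":1},{"x":0.05,"y":0.044,"z":0,"wx":0,"wy":0,"wz":0,"claw":1},{"x":0,"y":0,"z":0,"wx":0,"wy":0,"wz":0,"claw":1}]'
python3 -m crank '[{"x":0.05,"y":0.044,"z":0,"wx":0,"wy":0,"wz":0,"claw":1},{"x":0.05,"y":0.044,"z":0,"wx":0,"wy":0,"wz":0,"claw":1}]'
python3 -m crank '[{"x":0.05,"y":0.044,"z":0,"wx":0,"wy":0,"wz":0,"claw":1},{"x":0.05,"y":0.044,"z":0,"wx":0,"wy":0,"wz":0,"claw":1}]'
```

```text
time_s: 4.52
tcp_pos: [0.5112, 0.0374, 0.0151]
tool_rot: [-0.356, 0.934, -0.0, 0.0]
force: [0.6, -0.6, 0.2]
width: -0.001
gripper_force: 0.0
time_s: 4.68
tcp_pos: [0.5137, 0.0399, 0.0147]
tool_rot: [-0.356, 0.935, -0.0, 0.0]
force: [0.6, 0.3, 0.2]
width: -0.003
gripper_force: 0.0
time_s: 4.85
tcp_pos: [0.5167, 0.0426, 0.0146]
tool_rot: [-0.356, 0.935, -0.0, -0.0]
force: [-0.1, 0.0, 0.1]
width: 0.001
gripper_force: 0.0
```

Run:
```python
from h import *
p=eyes.snapshot("wrist");save(p,"w4.png",crop=(150,100,420,384),s=2)
t=eyes.snapshot("top")
for r in look_for(t,"brass_blank")+look_for(t,"steel_blank"): print(np.round(w(t,*r["point"],.036),4),r["conf"])
for u,v in (): pass
```

```text
[ 0.3569 -0.0939  0.036 ] 0.8
```

View pics/w4.png

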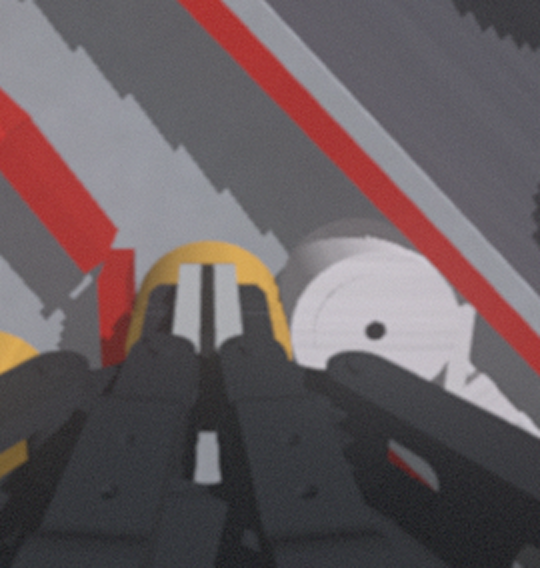

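The brass rim shows on the camera side of the fingertips, at crop pixel (208,250), with the silver tips at (208,270). That contradicts the reported position, so I check the depths.

Run:
```python
from h import *
p=eyes.snapshot("wrist")
d=np.array([.748,.664]); T=np.array(get_state()["tcp_pos"]);print(T)
for cu in (208,185,225,150,275):
  for cv_ in range(235,330,8):
    u,v=150+cu/2,100+cv_/2; X=w(p,u,v); e=X[:2]-T[:2]
    print(cu,cv_,np.round(X,3),"along",round(e@d,4),"perp",round(e@[-.664,.748],4),p["pixels"][int(v),int(u)])
C=-np.array(p["R"]).T@np.array(p["t"]);print("cam",C, np.array(p["R"])[2])
print(get_state()["force"])
```

```text
[0.51648583 0.04247985 0.0145228 ]
208 235 [0.516 0.043 0.008] along -0.0 perp 0.0005 [153 154 158]
208 243 [0.517 0.044 0.012] along 0.0014 perp 0.0005 [188 154 105]
208 251 [0.517 0.044 0.018] along 0.0014 perp 0.0005 [197 156  85]
208 259 [0.517 0.044 0.025] along 0.0013 perp 0.0004 [198 155  84]
208 267 [0.508 0.036 0.058] along -0.0105 perp 0.0003 [78 69 70]
208 275 [0.508 0.035 0.064] along -0.0113 perp 0.0003 [71 65 66]
208 283 [0.508 0.035 0.068] along -0.0112 perp 0.0003 [69 69 69]
208 291 [0.508 0.035 0.072] along -0.0111 perp 0.0003 [67 65 64]
208 299 [0.508 0.036 0.075] along -0.0108 perp 0.0003 [69 64 66]
208 307 [0.508 0.035 0.079] along -0.011 perp 0.0003 [67 65 66]
208 315 [0.509 0.036 0.081] along -0.0104 perp 0.0003 [61 59 60]
208 323 [0.508 0.035 0.086] along -0.0114 perp 0.0003 [63 59 61]
185 235 [0.521 0.037 0.008] along 0.0001 perp -0.0069 [150 151 157]
185 243 [0.523 0.039 0.009] along 0.0026 perp -0.0069 [150 148 152]
185 251 [0.523 0.039 0.016] along 0.0022 perp -0.0066 [177 140  80]
185 259 [0.523 0.039 0.022] along 0.0027 perp -0.0065 [179 142  78]
185 267 
[... 2380 characters left out ...]
.064 0.009] along 0.008 perp 0.0222 [148 148 154]
275 267 [0.51  0.067 0.008] along 0.0112 perp 0.0224 [150 149 157]
275 275 [0.512 0.069 0.008] along 0.014 perp 0.0224 [134 134 138]
275 283 [0.514 0.07  0.009] along 0.0165 perp 0.0224 [149 121  85]
275 291 [0.513 0.067 0.02 ] along 0.0138 perp 0.0211 [203 162  90]
275 299 [0.512 0.065 0.03 ] along 0.0115 perp 0.02 [199 155  84]
275 307 [0.511 0.064 0.038] along 0.0102 perp 0.0191 [198 155  83]
275 315 [0.514 0.066 0.037] along 0.0133 perp 0.0194 [202 161  86]
275 323 [0.515 0.068 0.037] along 0.0159 perp 0.0195 [190 149  83]
cam [ 0.46362597 -0.00459241  0.19466461] [ 0.20841491  0.18581549 -0.96022697]
[ 0.82586864 -0.42659025  0.28440802]
```

Run:
```python
from h import *
p=dict(np.load("w2.npz")); T=np.array([.57446,.13038,.27886])
for v in range(222,262,4): print(v,np.round(w(p,244,v)-T,3),p["pixels"][v,244],round(float(p["range_z"][v,244]),3))
p=eyes.snapshot("wrist"); T=np.array(get_state()["tcp_pos"])
u=150+104+-11
for v in range(216,250,2): print(v,np.round(w(p,u,v)-T,3),p["pixels"][v,u],round(float(p["range_z"][v,u]),3))
# expected TCP pixel
c=np.array(p["R"])@T+np.array(p["t"]);print("TCP px",p["fx"]*c[0]/c[2]+p["cx"],p["fy"]*c[1]/c[2]+p["cy"],c)
s=eyes.snapshot("scene");c=np.array(s["R"])@T+np.array(s["t"]);U,V=s["fx"]*c[0]/c[2]+s["cx"],s["fy"]*c[1]/c[2]+s["cy"];print(U,V)
save(s,"s5.png",crop=(int(U)-60,int(V)-70,int(U)+60,int(V)+40),s=5)
```

```text
222 [ 0.093  0.063 -0.278] [ 95  93 100] 0.49
226 [ 0.097  0.068 -0.278] [115 112 120] 0.491
230 [ 0.102  0.073 -0.278] [113 109 120] 0.494
234 [ 0.    -0.016  0.043] [198 198 204] 0.148
238 [-0.    -0.016  0.048] [193 195 200] 0.143
242 [-0.    -0.016  0.052] [196 198 201] 0.139
246 [-0.    -0.016  0.056] [196 198 203] 0.135
250 [-0.    -0.015  0.06 ] [195 197 201] 0.132
254 [-0.001 -0.016  0.064] [193 195 201] 0.127
258 [-0.001 -0.015  0.068] [182 184 189] 0.124
216 [ 0.003 -0.006 -0.005] [150 149 156] 0.198
218 [ 0.004 -0.005 -0.006] [149 151 159] 0.198
220 [ 0.006 -0.004 -0.006] [149 150 157] 0.199
222 [ 0.006 -0.003 -0.005] [164 145 123] 0.198
224 [ 0.006 -0.003 -0.001] [179 143  82] 0.194
226 [ 0.006 -0.003  0.001] [179 139  79] 0.192
228 [ 0.006 -0.003  0.004] [179 142  80] 0.189
230 [ 0.006 -0.003  0.007] [174 138  82] 0.187
232 [-0.005 -0.011  0.043] [166 159 156] 0.148
234 [-0.005 -0.011  0.045] [170 172 176] 0.147
236 [-0.005 -0.011  0.047] [172 174 175] 0.144
238 [-0.004 -0.01   0.047] [172 170 175] 0.145
240 [-0.005 -0.011  0.051] [170 171 174] 0.14
242 [-0.005 -0.011  0.053] [174 171 177] 0.139
244 [-0.005 -0.011  0.056] [173 173 178] 0.136
246 [-0.005 -0.011  0.057] [172 171 173] 0.135
248 [-0.006 -0.011  0.06 ] [171 172 174] 0.132
TCP px 253.20267136785273 221.08559129786389 [-4.99602830e-05  1.77183736e-02  1.92753170e-01]
267.2462546248923 212.27276393881647
```

View pics/s5.png

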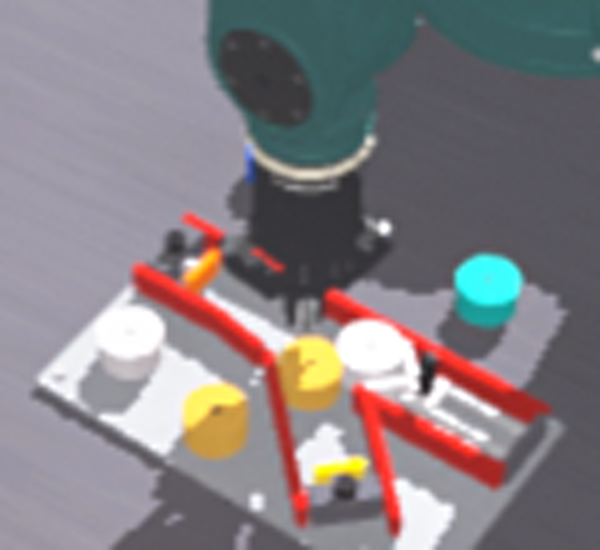

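Run:
```python
from h import *
s=eyes.snapshot("scene"); T=np.array(get_state()["tcp_pos"]); d=np.array([.748,.664,0])
def pr(X):
    c=np.array(s["R"])@X+np.array(s["t"]); return np.round([s["fx"]*c[0]/c[2]+s["cx"],s["fy"]*c[1]/c[2]+s["cy"]],1)
for z in (.0,.01,.02,.03,.04,.05,.06): print(z,"along0",pr(T+[0,0,z]),"along+11",pr(T+.011*d+[0,0,z]))
print("brass rim",pr(np.array([.5172,.0439,.036])))
for v in range(192,216):
    print(v,[ (tuple(s["pixels"][v,u]),tuple(np.round(w(s,u,v)-T,3))) for u in (266,269)])
print(get_state()["joint_pos"])
```

```text
0.0 along0 [267.2 212.3] along+11 [267.8 214.5]
0.01 along0 [267.3 210.6] along+11 [267.8 212.8]
0.02 along0 [267.3 208.9] along+11 [267.9 211.1]
0.03 along0 [267.4 207.2] along+11 [267.9 209.4]
0.04 along0 [267.4 205.4] along+11 [268.  207.7]
0.05 along0 [267.5 203.7] along+11 [268.  205.9]
0.06 along0 [267.5 201.9] along+11 [268.1 204.2]
brass rim [267.6 208.9]
192 [((np.uint8(56), np.uint8(55), np.uint8(58)), (np.float64(0.022), np.float64(0.005), np.float64(0.138))), ((np.uint8(56), np.uint8(54), np.uint8(58)), (np.float64(0.006), np.float64(0.008), np.float64(0.125)))]
193 [((np.uint8(56), np.uint8(54), np.uint8(59)), (np.float64(0.022), np.float64(0.005), np.float64(0.133))), ((np.uint8(55), np.uint8(54), np.uint8(59)), (np.float64(0.007), np.float64(0.009), np.float64(0.122)))]
194 [((np.uint8(55), np.uint8(54), np.uint8(57)), (np.float64(0.016), np.float64(0.002), np.float64(0.12))), ((np.uint8(56), np.uint8(55), np.uint8(58)), (np.float64(0.006), np.float64(0.009), np.float64(0.115)))]
195 [((np.uint8(57), np.uint8(56), np.uint8(60)), (np.float64(0.017), np.float64(0.003), n
[... 3888 characters left out ...]
float64(0.02), np.float64(0.006), np.float64(0.021))), ((np.uint8(255), np.uint8(242), np.uint8(101)), (np.float64(0.012), np.float64(0.015), np.float64(0.018)))]
214 [((np.uint8(213), np.uint8(162), np.uint8(67)), (np.float64(0.025), np.float64(0.009), np.float64(0.022))), ((np.uint8(237), np.uint8(191), np.uint8(91)), (np.float64(0.019), np.float64(0.019), np.float64(0.022)))]
215 [((np.uint8(203), np.uint8(153), np.uint8(65)), (np.float64(0.028), np.float64(0.011), np.float64(0.021))), ((np.uint8(255), np.uint8(240), np.uint8(101)), (np.float64(0.024), np.float64(0.022), np.float64(0.023)))]
[-7.53248920e-02  3.76273222e-01 -4.04984087e-01  7.89562865e-01
 -1.90476591e-06 -8.03076008e-01]
```

Both cameras agree that the real fingertips end about 40 mm short of the reported TCP. They are at z≈0.054 while 0.0145 is reported, so they hover above the brass blank, which explains the zero force. I back off, go down by what the pictures say, and check.

```bash
python3 -m crank '[{"x":-0.45,"y":-0.4,"z":0,"wx":0,"wy":0,"wz":0,"claw":1},{"x":0,"y":0,"z":0,"wx":0,"wy":0,"wz":0,"claw":1},{"x":0,"y":0,"z":-0.45,"wx":0,"wy":0,"wz":0,"claw":1},{"x":0,"y":0,"z":-0.45,"wx":0,"wy":0,"wz":0,"claw":1},{"x":0,"y":0,"z":0,"wx":0,"wy":0,"wz":0,"claw":1}]'
cat > tip.py <<'E'
from h import *
p=eyes.snapshot("wrist"); s=get_state(); T=np.array(s["tcp_pos"]); print(s["time_s"],T,s["force"])
d=np.array([.748,.664]); n=np.array([-.664,.748]); last=None
for u in (244,262):
    for v in range(190,260,3):
        X=w(p,u,v); e=X[:2]-T[:2]; print(u,v,"along",round(e@d*1000),"perp",round(e@n*1000),"z",round(X[2]*1000),p["pixels"][v,u])
E
python3 tip.py | head -40
```

```text
time_s: 5.67
tcp_pos: [0.502, 0.0306, -0.014]
tool_rot: [-0.356, 0.935, 0.001, -0.001]
force: [-0.4, 0.1, 0.0]
width: 0.001
gripper_force: 0.0
5.7167 [ 0.50236042  0.03061688 -0.01304834] [-0.08250586  0.55549991  0.40792951]
244 190 along -27 perp -5 z 9 [103 102 107]
244 193 along -25 perp -5 z 9 [104 104 109]
244 196 along -24 perp -5 z 9 [101 100 103]
244 199 along -22 perp -5 z 9 [105 103 107]
244 202 along -20 perp -5 z 9 [ 99 100 106]
244 205 along -18 perp -5 z 8 [102 102 107]
244 208 along -17 perp -5 z 9 [104 102 106]
244 211 along -15 perp -5 z 9 [101 102 105]
244 214 along -14 perp -5 z 10 [103 105 110]
244 217 along -11 perp -5 z 8 [102 103 109]
244 220 along -10 perp -5 z 9 [103 105 108]
244 223 along -8 perp -5 z 8 [103 106 109]
244 226 along -6 perp -5 z 9 [138 141 147]
244 229 along -4 perp -5 z 8 [164 166 174]
244 232 along -11 perp -4 z 28 [170 173 177]
244 235 along -11 perp -4 z 32 [183 183 189]
244 238 along -12 perp -4 z 36 [182 183 186]
244 241 along -11 perp -4 z 38 [181 184 187]
244 244 along -11 perp -4 z 41 [180 183 187]
244 247 along -11 perp -4 z 45 [183 185 189]
244 250 along -11 perp -4 z 47 [181 183 188]
244 253 along -11 perp -4 z 50 [183 184 189]
244 256 along -11 perp -4 z 53 [183 182 187]
244 259 along -11 perp -4 z 55 [184 186 190]
262 190 along -27 perp 5 z 9 [106 104 109]
262 193 along -25 perp 5 z 8 [103  99 108]
262 196 along -24 perp 5 z 9 [107 105 110]
262 199 along -22 perp 5 z 9 [103 100 106]
262 202 along -20 perp 5 z 8 [104 103 111]
262 205 along -18 perp 5 z 8 [104 103 107]
262 208 along -17 perp 5 z 9 [103 102 107]
262 211 along -15 perp 5 z 8 [103 102 108]
262 214 along -13 perp 5 z 9 [102 101 107]
262 217 along -11 perp 5 z 8 [106 105 108]
262 220 along -10 perp 5 z 9 [102 100 106]
262 223 along -8 perp 5 z 9 [103 103 109]
262 226 along -6 perp 5 z 9 [102 103 109]
262 229 along -4 perp 5 z 8 [101 101 107]
262 232 along -12 perp 4 z 29 [161 165 168]
```

```bash
python3 -m crank '[{"x":0,"y":0,"z":-0.35,"wx":0,"wy":0,"wz":0,"claw":1},{"x":0,"y":0,"z":0,"wx":0,"wy":0,"wz":0,"claw":1},{"x":0.075,"y":0.066,"z":0,"wx":0,"wy":0,"wz":0,"claw":1},{"x":0.075,"y":0.066,"z":0,"wx":0,"wy":0,"wz":0,"claw":1},{"x":0,"y":0,"z":0,"wx":0,"wy":0,"wz":0,"claw":1}]'
python3 -m crank '[{"x":0.05,"y":0.044,"z":0,"wx":0,"wy":0,"wz":0,"claw":1},{"x":0.025,"y":0.022,"z":0,"wx":0,"wy":0,"wz":0,"claw":1}]'
python3 -m crank '[{"x":0.025,"y":0.022,"z":0,"wx":0,"wy":0,"wz":0,"claw":1},{"x":0.025,"y":0.022,"z":0,"wx":0,"wy":0,"wz":0,"claw":1}]'
```

```text
time_s: 6.13
tcp_pos: [0.5086, 0.0348, -0.0222]
tool_rot: [-0.356, 0.934, -0.0, 0.001]
force: [-0.5, 0.4, 0.5]
width: 0.001
gripper_force: 0.0
time_s: 6.3
tcp_pos: [0.5099, 0.0365, -0.0227]
tool_rot: [-0.356, 0.934, -0.0, -0.0]
force: [-3.1, -0.9, 1.7]
width: 0.001
gripper_force: 1.4
time_s: 6.47
tcp_pos: [0.5107, 0.0378, -0.023]
tool_rot: [-0.356, 0.935, 0.0, -0.001]
force: [-3.8, -0.1, 0.2]
width: 0.001
gripper_force: 1.5
```

```bash
python3 -m crank '[{"x":0.05,"y":0.044,"z":0,"wx":0,"wy":0,"wz":0,"claw":1},{"x":0.05,"y":0.044,"z":0,"wx":0,"wy":0,"wz":0,"claw":1}]'
python3 -m crank '[{"x":0.05,"y":0.044,"z":0,"wx":0,"wy":0,"wz":0,"claw":1},{"x":0.05,"y":0.044,"z":0,"wx":0,"wy":0,"wz":0,"claw":1}]'
```

```text
time_s: 6.63
tcp_pos: [0.5141, 0.0405, -0.023]
tool_rot: [-0.356, 0.935, 0.0, -0.0]
force: [-3.0, -1.0, -0.8]
width: -0.001
gripper_force: 1.3
time_s: 6.8
tcp_pos: [0.5176, 0.0431, -0.0229]
tool_rot: [-0.356, 0.935, -0.0, 0.0]
force: [-1.4, -1.3, 0.5]
width: -0.0
gripper_force: 1.0
```

```bash
python3 -m crank '[{"x":0.05,"y":0.044,"z":0,"wx":0,"wy":0,"wz":0,"claw":1},{"x":0.05,"y":0.044,"z":0,"wx":0,"wy":0,"wz":0,"claw":1}]'
python3 -m crank '[{"x":0.05,"y":0.044,"z":0,"wx":0,"wy":0,"wz":0,"claw":1},{"x":0.05,"y":0.044,"z":0,"wx":0,"wy":0,"wz":0,"claw":1}]'
```

```text
time_s: 6.97
tcp_pos: [0.5207, 0.0458, -0.0229]
tool_rot: [-0.356, 0.935, -0.0, 0.0]
force: [-0.8, -0.6, -1.3]
width: 0.001
gripper_force: 0.6
time_s: 7.13
tcp_pos: [0.5239, 0.0483, -0.0228]
tool_rot: [-0.356, 0.935, -0.0, 0.0]
force: [0.9, -3.2, 0.7]
width: 0.007
gripper_force: 1.6
```

```bash
python3 -m crank '[{"x":0.1,"y":0.088,"z":0,"wx":0,"wy":0,"wz":0,"claw":1},{"x":0.125,"y":0.11,"z":0,"wx":0,"wy":0,"wz":0,"claw":1},{"x":0.125,"y":0.11,"z":0,"wx":0,"wy":0,"wz":0,"claw":1}]'
python3 -m crank '[{"x":0.125,"y":0.11,"z":0,"wx":0,"wy":0,"wz":0,"claw":1},{"x":0.125,"y":0.11,"z":0,"wx":0,"wy":0,"wz":0,"claw":1}]'
```

```text
time_s: 7.38
tcp_pos: [0.5346, 0.0577, -0.0228]
tool_rot: [-0.356, 0.935, -0.0, 0.0]
force: [0.8, -2.6, 0.1]
width: -0.004
gripper_force: 1.6
time_s: 7.55
tcp_pos: [0.5417, 0.0648, -0.0229]
tool_rot: [-0.356, 0.934, 0.0, 0.0]
force: [-0.3, -0.6, -0.2]
width: 0.0
gripper_force: 0.3
```

```bash
python3 -m crank '[{"x":0.125,"y":0.11,"z":0,"wx":0,"wy":0,"wz":0,"claw":1},{"x":0.125,"y":0.11,"z":0,"wx":0,"wy":0,"wz":0,"claw":1}]'
python3 - <<'E'
from h import *
s=eyes.snapshot("scene");save(s,"s6.png",crop=(205,150,345,270),s=5)
t=eyes.snapshot("top")
for nm,p in (("s",s),("t",t)):
  for n in ("brass_blank","steel_blank"):
    for r in look_for(p,n): print(nm,n,np.round(w(p,*r["point"],.036),4),round(r["conf"],2))
E
```

```text
time_s: 7.72
tcp_pos: [0.5491, 0.0713, -0.023]
tool_rot: [-0.356, 0.934, 0.0, -0.0]
force: [-1.1, 0.3, 1.1]
width: -0.001
gripper_force: 0.3
s brass_blank [0.5854 0.1034 0.036 ] 0.43
s steel_blank [0.4036 0.1312 0.036 ] 0.5
t brass_blank [ 0.3578 -0.0887  0.036 ] 0.79
```

View pics/s6.png

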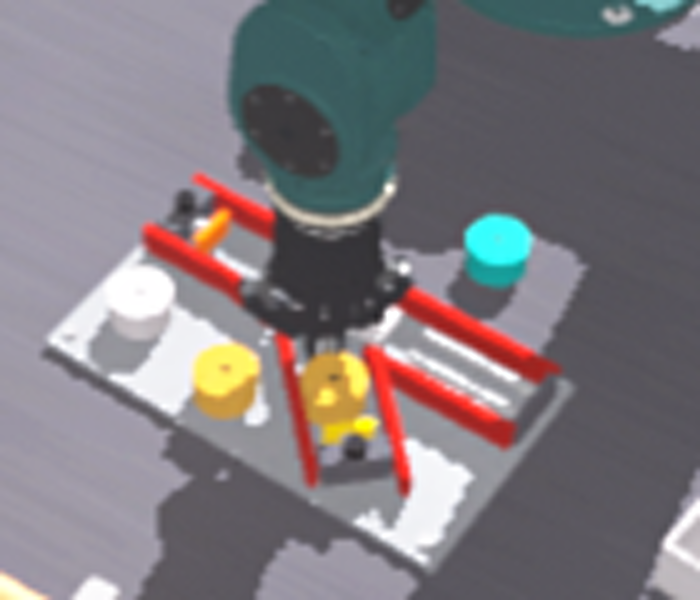

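The brass blank is up the bay close to the yellow buffer, centre at crop pixel (336,378). The follower has left its start, and the steel blank is hidden behind the gripper. I continue gently until the force rises.

```bash
python3 -m crank '[{"x":0.1,"y":0.088,"z":0,"wx":0,"wy":0,"wz":0,"claw":1},{"x":0.05,"y":0.044,"z":0,"wx":0,"wy":0,"wz":0,"claw":1},{"x":0,"y":0,"z":0,"wx":0,"wy":0,"wz":0,"claw":1}]'
python3 -m crank '[{"x":0.05,"y":0.044,"z":0,"wx":0,"wy":0,"wz":0,"claw":1},{"x":0.05,"y":0.044,"z":0,"wx":0,"wy":0,"wz":0,"claw":1},{"x":0,"y":0,"z":0,"wx":0,"wy":0,"wz":0,"claw":1}]'
```

```text
time_s: 8.27
tcp_pos: [0.5537, 0.0749, -0.0229]
tool_rot: [-0.356, 0.934, -0.0, 0.0]
force: [0.5, 0.2, -0.3]
width: -0.004
gripper_force: 0.0
time_s: 8.52
tcp_pos: [0.5566, 0.0776, -0.0229]
tool_rot: [-0.356, 0.934, 0.0, 0.0]
force: [0.6, -0.3, 0.1]
width: -0.002
gripper_force: 0.0
```

```bash
python3 -m crank '[{"x":0.05,"y":0.044,"z":0,"wx":0,"wy":0,"wz":0,"claw":1},{"x":0,"y":0,"z":0,"wx":0,"wy":0,"wz":0,"claw":1}]'
python3 -m crank '[{"x":0.05,"y":0.044,"z":0,"wx":0,"wy":0,"wz":0,"claw":1},{"x":0,"y":0,"z":0,"wx":0,"wy":0,"wz":0,"claw":1}]'
python3 - <<'E'
from h import *
s=eyes.snapshot("scene")
for r in silhouettes(s,"brass_blank")[:3]:
    m=r["pixels"];v,u=np.nonzero(m);print(r["conf"],r["point"],[np.round(w(s,r["point"][0],r["point"][1]),4)])
    P=np.array([w(s,a,b) for a,b in zip(u,v)]);T=P[abs(P[:,2]-.037)<.005];print(len(T),np.round(T.mean(0),4),np.round((T.max(0)+T.min(0))/2,4))
print(get_state()["force"])
E
```

```text
time_s: 8.68
tcp_pos: [0.558, 0.0788, -0.0229]
tool_rot: [-0.356, 0.934, -0.0, 0.0]
force: [0.1, -0.2, -1.3]
width: 0.003
gripper_force: 0.0
time_s: 8.85
tcp_pos: [0.5593, 0.08, -0.0229]
tool_rot: [-0.356, 0.935, -0.0, -0.0]
force: [-1.5, -1.1, 0.9]
width: -0.001
gripper_force: 0.7
0.71 [276.4, 224.1] [array([0.5402, 0.0968, 0.0052])]
220 [0.5545 0.077  0.0347] [0.5567 0.0637 0.037 ]
0.7 [274.1, 230.0] [array([0.5875, 0.1139, 0.0346])]
92 [0.5888 0.1041 0.0358] [0.5873 0.1045 0.0363]
[-1.01482556 -0.43071864  1.59189937]
```

```bash
python3 -m crank '[{"x":0.05,"y":0.044,"z":0,"wx":0,"wy":0,"wz":0,"claw":1},{"x":0,"y":0,"z":0,"wx":0,"wy":0,"wz":0,"claw":1}]'
python3 -m crank '[{"x":0.05,"y":0.044,"z":0,"wx":0,"wy":0,"wz":0,"claw":1},{"x":0,"y":0,"z":0,"wx":0,"wy":0,"wz":0,"claw":1}]'
```

```text
time_s: 9.12
tcp_pos: [0.5607, 0.0812, -0.023]
tool_rot: [-0.356, 0.935, -0.0, -0.0]
force: [-2.5, -2.1, 2.0]
width: -0.002
gripper_force: 1.7
time_s: 9.28
tcp_pos: [0.562, 0.0825, -0.023]
tool_rot: [-0.356, 0.935, -0.0, -0.0]
force: [-4.0, -3.3, 2.9]
width: 0.001
gripper_force: 2.5
```

```bash
python3 -m crank '[{"x":0.05,"y":0.044,"z":0,"wx":0,"wy":0,"wz":0,"claw":1},{"x":0,"y":0,"z":0,"wx":0,"wy":0,"wz":0,"claw":1},{"x":0,"y":0,"z":0,"wx":0,"wy":0,"wz":0,"claw":1},{"x":0,"y":0,"z":0,"wx":0,"wy":0,"wz":0,"claw":1},{"x":0,"y":0,"z":0,"wx":0,"wy":0,"wz":0,"claw":1}]'
python3 - <<'E'
from fit import *
q=[.4988,.0216,-1.6303]
p=eyes.snapshot("wrist");save(p,"w7.png",s=1.2);t=eyes.snapshot("top")
for nm,a in (("w",p),("t",t)):
  for n in ("steel_blank","post_top","brass_blank","end_stop"):
    for r in look_for(a,n)[:4]: X=w(a,*r["point"]); print(nm,n,np.round(r["point"]),round(r["conf"],2),np.round(X,3),np.round(tof(X[None],q)*1000))
print(get_state()["force"],get_state()["time_s"])
E
```

```text
time_s: 9.7
tcp_pos: [0.5632, 0.0836, -0.023]
tool_rot: [-0.356, 0.935, -0.0, -0.001]
force: [-5.2, -4.7, 3.5]
width: -0.003
gripper_force: 3.3
w post_top [259. 151.] 0.74 [0.525 0.054 0.009] [[-34.  24.]]
w post_top [213.  22.] 0.61 [0.502 0.014 0.063] [[7. 3.]]
w brass_blank [251. 328.] 0.59 [0.586 0.102 0.037] [[-86.  82.]]
t steel_blank [274. 190.] 0.51 [ 0.501 -0.029  0.035] [[50.  5.]]
t post_top [104. 181.] 0.46 [ 0.547  0.503 -0.   ] [[-483.   20.]]
t end_stop [286. 192.] 0.56 [ 0.496 -0.063  0.028] [[84.  2.]]
[-4.9397218  -4.40067002  3.3810966 ] 10.2
```

View pics/w7.png

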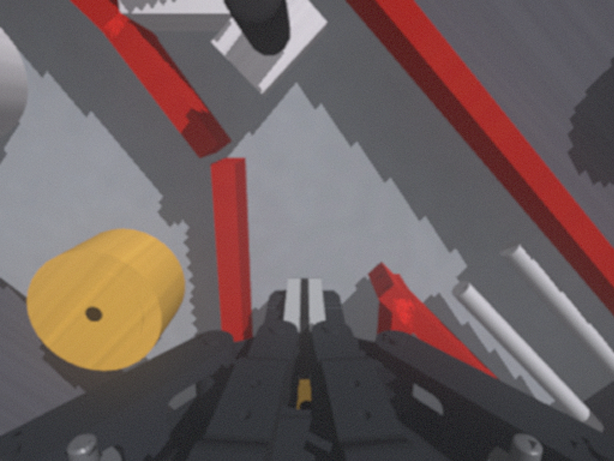

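The follower post is now at the stop end, pixel (265,25), so the steel blank has run through. The brass blank presses the buffer with about 7 N. I retract gently and rise.

```bash
python3 -m crank '[{"x":-0.05,"y":-0.044,"z":0,"wx":0,"wy":0,"wz":0,"claw":1},{"x":-0.05,"y":-0.044,"z":0,"wx":0,"wy":0,"wz":0,"claw":1},{"x":-0.05,"y":-0.044,"z":0,"wx":0,"wy":0,"wz":0,"claw":1},{"x":-0.1,"y":-0.088,"z":0,"wx":0,"wy":0,"wz":0,"claw":1},{"x":-0.1,"y":-0.088,"z":0,"wx":0,"wy":0,"wz":0,"claw":1}]'
python3 -m crank '[{"x":0,"y":0,"z":0.6,"wx":0,"wy":0,"wz":0,"claw":1},{"x":0,"y":0,"z":0.9,"wx":0,"wy":0,"wz":0,"claw":1},{"x":0,"y":0,"z":0.9,"wx":0,"wy":0,"wz":0,"claw":1},{"x":0,"y":0,"z":0.9,"wx":0,"wy":0,"wz":0,"claw":1},{"x":0,"y":0,"z":0,"wx":0,"wy":0,"wz":0,"claw":1}]'
python3 - <<'E'
from fit import *
q=[.4988,.0216,-1.6303]
p=eyes.snapshot("wrist");t=eyes.snapshot("top")
for nm,a in (("w",p),("t",t)):
  for n in ("steel_blank","post_top","brass_blank","end_stop"):
    for r in silhouettes(a,n)[:3]:
      v,u=np.nonzero(r["pixels"]); P=np.array([w(a,i,j) for i,j in zip(u,v)]); z=np.percentile(P[:,2],95); Tp=P[P[:,2]>z-.006]
      print(nm,n,np.round(r["point"]),round(r["conf"],2),"z",round(z,3),np.round(Tp.mean(0),3),np.round(tof(Tp.mean(0)[None],q)*1000))
s=get_state();print(s["tcp_pos"],s["force"])
E
```

```text
time_s: 10.62
tcp_pos: [0.5535, 0.0747, -0.0229]
tool_rot: [-0.356, 0.934, 0.0, 0.0]
force: [-0.2, -0.2, 0.5]
width: -0.0
gripper_force: 0.0
time_s: 11.03
tcp_pos: [0.5558, 0.0747, 0.0808]
tool_rot: [-0.356, 0.934, -0.001, 0.003]
force: [1.7, 0.1, 0.4]
width: 0.001
gripper_force: 0.0
w steel_blank [468.  78.] 0.68 z 0.03 [0.388 0.129 0.03 ] [[-101. -117.]]
w steel_blank [234.  69.] 0.41 z 0.066 [0.497 0.01  0.069] [[11. -1.]]
w post_top [232.  70.] 0.83 z 0.066 [0.497 0.01  0.069] [[11. -1.]]
w brass_blank [255. 225.] 0.69 z 0.038 [0.57  0.094 0.041] [[-76.  67.]]
w end_stop [148.  10.] 0.59 z 0.031 [ 0.505 -0.065  0.03 ] [[86. 12.]]
w end_stop [80. 92.] 0.51 z 0.038 [ 0.58  -0.069  0.038] [[85. 87.]]
w end_stop [254. 225.] 0.38 z 0.038 [0.571 0.094 0.039] [[-77.  67.]]
t steel_blank [275. 194.] 0.48 z 0.039 [ 0.49  -0.034  0.056] [[56. -5.]]
t post_top [286. 166.] 0.6 z 0.038 [ 0.582 -0.067  0.041] [[84. 89.]]
t post_top [264. 194.] 0.56 z 0.065 [0.499 0.008 0.063] [[13.  1.]]
t brass_blank [296. 241.] 0.67 z 0.03 [ 0.354 -0.082  0.032] [[ 112. -139.]]
t end_stop [288. 192.] 0.63 z 0.03 [ 0.494 -0.065  0.027] [[87. -0.]]
[0.55312792 0.07473341 0.07558406] [-0.40716827  0.72078798  0.54526792]
```

```bash
python3 -m crank '[{"x":-0.255,"y":-0.162,"z":0,"wx":0,"wy":0,"wz":0.107,"claw":1},{"x":-0.255,"y":-0.162,"z":0,"wx":0,"wy":0,"wz":0.107,"claw":1},{"x":-0.255,"y":-0.162,"z":0,"wx":0,"wy":0,"wz":0.107,"claw":1},{"x":-0.255,"y":-0.162,"z":0,"wx":0,"wy":0,"wz":0.107,"claw":1},{"x":-0.255,"y":-0.162,"z":0,"wx":0,"wy":0,"wz":0.107,"claw":1}]'
python3 -m crank '[{"x":-0.255,"y":-0.162,"z":0,"wx":0,"wy":0,"wz":0.107,"claw":1},{"x":-0.255,"y":-0.162,"z":0,"wx":0,"wy":0,"wz":0.107,"claw":1},{"x":0,"y":0,"z":-0.4,"wx":0,"wy":0,"wz":0,"claw":1},{"x":0,"y":0,"z":0,"wx":0,"wy":0,"wz":0,"claw":1}]'
python3 - <<'E'
from fit import *
q=[.4988,.0216,-1.6303]
p=eyes.snapshot("wrist");save(p,"w8.png",s=1.2)
for n in ("steel_blank","post_top","end_stop"):
    for r in silhouettes(p,n)[:3]:
      v,u=np.nonzero(r["pixels"]); P=np.array([w(p,i,j) for i,j in zip(u,v)]); z=np.percentile(P[:,2],95); Tp=P[P[:,2]>z-.006]
      print(n,np.round(r["point"]),round(r["conf"],2),"z",round(z,3),np.round(Tp.mean(0),3),np.round(tof(Tp.mean(0)[None],q)*1000),np.round(tof(Tp,q).min(0)*1000),np.round(tof(Tp,q).max(0)*1000))
s=get_state();print(s["time_s"],s["tcp_pos"],s["tool_rot"],s["force"],tof(np.array(s["tcp_pos"])[None],q)*1000)
E
```

```text
time_s: 11.95
tcp_pos: [0.5146, 0.0502, 0.0758]
tool_rot: [-0.603, 0.798, 0.0, -0.0]
force: [-0.6, -0.1, 1.0]
width: 0.001
gripper_force: 0.0
time_s: 12.28
tcp_pos: [0.4987, 0.0406, 0.0628]
tool_rot: [-0.686, 0.728, 0.001, -0.001]
force: [0.1, 1.4, 0.3]
width: -0.001
gripper_force: 0.0
steel_blank [396. 287.] 0.78 z 0.03 [0.385 0.12  0.031] [[ -92. -119.]] [-116. -143.] [52. -1.]
steel_blank [253.  86.] 0.67 z 0.038 [ 0.494 -0.039  0.038] [[60. -1.]] [ 36. -25.] [83. 23.]
post_top [254. 148.] 0.82 z 0.066 [0.497 0.008 0.069] [[14. -1.]] [ 6. -8.] [52.  6.]
post_top [192. 138.] 0.59 z 0.034 [ 0.509 -0.012  0.038] [[32. 12.]] [-137.  -37.] [111. 143.]
end_stop [255.  44.] 0.92 z 0.031 [ 0.492 -0.067  0.03 ] [[89. -1.]] [ 52. -19.] [102.  17.]
12.4833 [0.50007247 0.04080112 0.06435256] [-6.85917614e-01  7.27679200e-01 -5.73529937e-05  7.27022035e-05] [-0.86796307  0.64208564 -0.54377384] [[-19.24280697   0.12835974]]
```

View pics/w8.png

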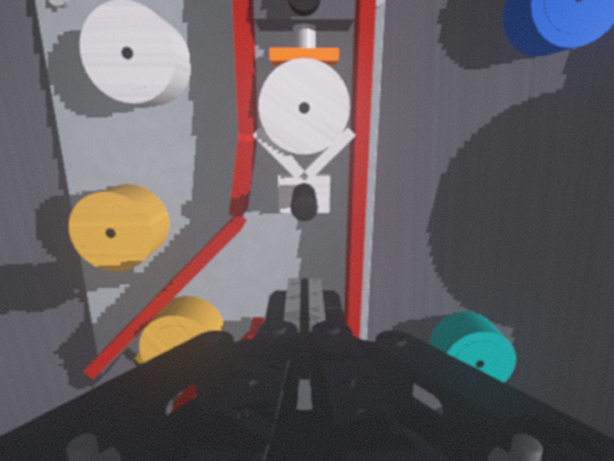

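The steel blank sits against the orange stop at pixel (304,105), with the post at (304,200) and the fingers lined up behind it. I descend behind the post and push.

```bash
python3 -m crank '[{"x":0,"y":0,"z":-0.65,"wx":0,"wy":0,"wz":0,"claw":1},{"x":0,"y":0,"z":-0.65,"wx":0,"wy":0,"wz":0,"claw":1},{"x":0,"y":0,"z":-0.6,"wx":0,"wy":0,"wz":0,"claw":1},{"x":0,"y":0,"z":0,"wx":0,"wy":0,"wz":0,"claw":1}]'
python3 -m crank '[{"x":-0.008,"y":-0.133,"z":0,"wx":0,"wy":0,"wz":0,"claw":1},{"x":-0.008,"y":-0.133,"z":0,"wx":0,"wy":0,"wz":0,"claw":1},{"x":0,"y":0,"z":0,"wx":0,"wy":0,"wz":0,"claw":1}]'
python3 -m crank '[{"x":-0.004,"y":-0.067,"z":0,"wx":0,"wy":0,"wz":0,"claw":1},{"x":0,"y":0,"z":0,"wx":0,"wy":0,"wz":0,"claw":1}]'
python3 -m crank '[{"x":-0.004,"y":-0.067,"z":0,"wx":0,"wy":0,"wz":0,"claw":1},{"x":0,"y":0,"z":0,"wx":0,"wy":0,"wz":0,"claw":1}]'
```

```text
time_s: 12.82
tcp_pos: [0.4984, 0.0409, 0.0049]
tool_rot: [-0.686, 0.728, 0.001, -0.001]
force: [-0.5, -1.0, -0.4]
width: 0.002
gripper_force: 0.0
time_s: 13.07
tcp_pos: [0.5001, 0.032, 0.0082]
tool_rot: [-0.686, 0.728, -0.001, 0.0]
force: [0.5, 0.1, -0.1]
width: -0.001
gripper_force: 0.0
time_s: 13.23
tcp_pos: [0.4996, 0.0303, 0.0078]
tool_rot: [-0.686, 0.728, -0.0, 0.0]
force: [0.8, -0.2, -0.8]
width: 0.002
gripper_force: 0.0
time_s: 13.4
tcp_pos: [0.4992, 0.0284, 0.0073]
tool_rot: [-0.686, 0.728, -0.0, 0.0]
force: [0.5, 0.2, -0.4]
width: 0.002
gripper_force: 0.0
```

```bash
python3 -m crank '[{"x":-0.004,"y":-0.05,"z":0,"wx":0,"wy":0,"wz":0,"claw":1},{"x":0,"y":0,"z":0,"wx":0,"wy":0,"wz":0,"claw":1}]'
python3 -m crank '[{"x":-0.004,"y":-0.05,"z":0,"wx":0,"wy":0,"wz":0,"claw":1},{"x":0,"y":0,"z":0,"wx":0,"wy":0,"wz":0,"claw":1}]'
```

```text
time_s: 13.57
tcp_pos: [0.499, 0.0271, 0.0071]
tool_rot: [-0.686, 0.728, -0.0, 0.0]
force: [-0.6, 0.9, -0.4]
width: -0.004
gripper_force: 0.0
time_s: 13.73
tcp_pos: [0.4989, 0.0257, 0.0071]
tool_rot: [-0.686, 0.727, 0.0, 0.0]
force: [0.2, 1.8, 1.3]
width: -0.002
gripper_force: 0.9
```

```bash
python3 -m crank '[{"x":-0.004,"y":-0.05,"z":0,"wx":0,"wy":0,"wz":0,"claw":1},{"x":0,"y":0,"z":0,"wx":0,"wy":0,"wz":0,"claw":1}]'
python3 -m crank '[{"x":-0.004,"y":-0.05,"z":0,"wx":0,"wy":0,"wz":0,"claw":1},{"x":0,"y":0,"z":0,"wx":0,"wy":0,"wz":0,"claw":1}]'
```

```text
time_s: 13.9
tcp_pos: [0.4988, 0.0244, 0.0071]
tool_rot: [-0.686, 0.727, 0.0, 0.0]
force: [1.0, 4.6, 0.4]
width: -0.001
gripper_force: 2.1
time_s: 14.07
tcp_pos: [0.4987, 0.023, 0.0071]
tool_rot: [-0.686, 0.727, 0.0, 0.0]
force: [1.1, 7.0, 1.2]
width: 0.002
gripper_force: 2.7
```

```bash
python3 -m crank '[{"x":-0.004,"y":-0.05,"z":0,"wx":0,"wy":0,"wz":0,"claw":1},{"x":0,"y":0,"z":0,"wx":0,"wy":0,"wz":0,"claw":1},{"x":0,"y":0,"z":0,"wx":0,"wy":0,"wz":0,"claw":1}]'
python3 - <<'E'
from fit import *
q=[.4988,.0216,-1.6303]
p=eyes.snapshot("wrist")
for n in ("steel_blank","end_stop"):
    for r in silhouettes(p,n)[:3]:
      v,u=np.nonzero(r["pixels"]); P=np.array([w(p,i,j) for i,j in zip(u,v)]); z=np.percentile(P[:,2],95); Tp=P[P[:,2]>z-.006]
      print(n,np.round(r["point"]),round(r["conf"],2),"z",round(z,3),np.round(tof(Tp.mean(0)[None],q)*1000,1),np.round(np.percentile(tof(Tp,q),[2,98],axis=0)*1000,1).tolist())
print(get_state()["force"])
E
```

```text
time_s: 14.32
tcp_pos: [0.4986, 0.0217, 0.0071]
tool_rot: [-0.686, 0.727, 0.0, 0.001]
force: [1.1, 6.1, 1.2]
width: -0.0
gripper_force: 3.6
steel_blank [256. 108.] 0.81 z 0.038 [[66.4 -1.1]] [[44.5, -22.5], [87.1, 20.3]]
end_stop [257.  53.] 0.67 z 0.031 [[93.1 -1.5]] [[89.4, -18.4], [101.0, 15.9]]
end_stop [148. 332.] 0.17 z 0.035 [[-59.8  62.9]] [[-67.5, 34.0], [-7.3, 68.0]]
[1.52107221 7.22906096 1.19892694]
```

```bash
python3 -m crank '[{"x":-0.002,"y":-0.025,"z":0,"wx":0,"wy":0,"wz":0,"claw":1},{"x":0,"y":0,"z":0,"wx":0,"wy":0,"wz":0,"claw":1},{"x":0,"y":0,"z":0,"wx":0,"wy":0,"wz":0,"claw":1},{"x":0,"y":0,"z":0,"wx":0,"wy":0,"wz":0,"claw":1},{"x":0,"y":0,"z":0,"wx":0,"wy":0,"wz":0,"claw":1}]'
python3 - <<'E'
from h import *
F=[]
for i in range(5): eyes.snapshot("top"); F.append(get_state()["force"])
print(np.mean(F,0),get_state()["tcp_pos"])
E
```

```text
time_s: 14.88
tcp_pos: [0.4985, 0.0212, 0.0071]
tool_rot: [-0.686, 0.727, 0.0, 0.001]
force: [1.7, 8.9, 1.8]
width: -0.004
gripper_force: 4.3
[1.30913186 8.62207198 1.21266429] [0.49860756 0.02118486 0.00713916]
```

```bash
python3 -m crank '[{"x":0.004,"y":0.067,"z":0,"wx":0,"wy":0,"wz":0,"claw":1},{"x":0.004,"y":0.067,"z":0,"wx":0,"wy":0,"wz":0,"claw":1},{"x":0.004,"y":0.067,"z":0,"wx":0,"wy":0,"wz":0,"claw":1},{"x":0.015,"y":0.25,"z":0,"wx":0,"wy":0,"wz":0,"claw":1},{"x":0.015,"y":0.25,"z":0,"wx":0,"wy":0,"wz":0,"claw":1}]'
python3 -m crank '[{"x":0,"y":0,"z":0.8,"wx":0,"wy":0,"wz":0,"claw":1},{"x":0,"y":0,"z":0.8,"wx":0,"wy":0,"wz":0,"claw":1},{"x":0,"y":0,"z":0.8,"wx":0,"wy":0,"wz":0,"claw":1},{"x":0,"y":0,"z":0,"wx":0,"wy":0,"wz":0,"claw":1},{"x":0,"y":0,"z":0,"wx":0,"wy":0,"wz":0,"claw":1}]'
python3 - <<'E'
from fit import *
q=[.4988,.0216,-1.6303]
p=eyes.snapshot("wrist")
for n in ("steel_blank","end_stop","brass_blank"):
    for r in silhouettes(p,n)[:3]:
      v,u=np.nonzero(r["pixels"]); P=np.array([w(p,i,j) for i,j in zip(u,v)]); z=np.percentile(P[:,2],95); Tp=P[P[:,2]>z-.006]
      print(n,np.round(r["point"]),round(r["conf"],2),"z",round(z,3),np.round(tof(Tp.mean(0)[None],q)*1000,1),np.round(np.percentile(tof(Tp,q),[2,98],axis=0)*1000,1).tolist())
print(get_state()["force"],get_state()["tcp_pos"])
E
```

```text
time_s: 15.55
tcp_pos: [0.4995, 0.0417, 0.007]
tool_rot: [-0.686, 0.728, -0.0, -0.0]
force: [-0.5, 0.8, -0.3]
width: 0.003
gripper_force: 0.0
time_s: 15.97
tcp_pos: [0.5004, 0.0418, 0.0799]
tool_rot: [-0.686, 0.727, -0.001, 0.001]
force: [0.0, -0.4, 0.5]
width: 0.003
gripper_force: 0.0
steel_blank [388. 281.] 0.88 z 0.03 [[ -95.7 -118. ]] [[-117.7, -140.3], [-78.5, -95.3]]
steel_blank [257.  84.] 0.57 z 0.038 [[60.9 -1.1]] [[39.4, -22.3], [81.6, 20.3]]
end_stop [255.  46.] 0.9 z 0.031 [[89.  -1.3]] [[84.4, -18.3], [100.4, 15.7]]
brass_blank [449.  20.] 0.84 z 0.03 [[ 104.5 -138.2]] [[91.3, -162.3], [115.2, -117.1]]
brass_blank [154. 265.] 0.77 z 0.038 [[-76.6  80.6]] [[-96.7, 56.7], [-62.2, 101.6]]
[-0.68488658  0.13352777 -0.3424063 ] [0.49895644 0.04167803 0.07809861]
```

The steel blank sprang back about 5 mm to the follower-only position, the brass blank is in the bay, and the robot is clear of everything.

```bash
python3 -c "
from station import job
print(job.sign_off())"
```

```text
the job is handed in; nothing more can be done
None
```

I pushed the brass blank up the bay to about half the buffer's travel and let the steel blank run through. I then pressed it home to about 7 mm of stop travel (estimated from force and camera), released it, and handed the job in; the hand-in returned no verdict.

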